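# Release the two vials from the gravity feeder

## Robot

A 6-joint arm with a two-finger parallel gripper is mounted at the origin on a cart in front of the work surface, level with it; the furniture and walls round the work are solid. World frame = base frame: x ahead of the robot, y to its left, z up, the work surface at z = 0. Lengths are in m, angles in rad, forces in N, time in s.
With the tool pointing down it reaches from about 0.275 to 0.975 m from the base axis. Payload 8.4 kg.
Tool frame: the origin (TCP) lies on the mounting face of the last link; the fingertips stand 190 mm ahead of it and the grasp point (between the pads) lies env.hold_point_z ahead of it (env.hold_point_z is the distance from the TCP to the grasp point, in m); z points along the fingers, y is the line along which they close (so a half turn about z gives the same grasp; the last joint's range is limited). The gripper opens to 92 mm and grips with 3 to 60 N. Pads are 20 mm wide; open, the fingers measure 128 mm over their backs; the gripper's body (75 mm by 189 mm) begins 69 mm behind the grasp point.
Start: joints at [1.331, 0.353, 1.633, -0, 1.155, -0.002], TCP at [0.147, 0.607, 0.405] pointing down, gripper open.
Joint ranges: [-2.63, 2.63], [-0.92, 2.1], [0.06, 2.66], [-1.3, 4.44], [0, 2.69], [-3.02, 3.02]. Speed limits (rad/s): [2.22, 2.22, 2.79, 3.14, 3.14, 3.14].

## Interface

Orientations are given as a 3x3 rotation matrix whose columns are the frame's x, y, z axes.
In Python, from bench import env gives the robot as it stands.
- The arm moves only by the shell command python3 -m creep 'ROWS' [OPENING]. ROWS is JSON, a list of rows, each an object with "translation": the shift along the tool's x, y, z in m, a list of three; "turn": the turn, a rotation vector about the tool's x, y, z in rad, a list of three. A call has 1 to 12 rows; each row shifts and turns the commanded pose from where the row before left it, along the tool's axes as they then stand; what a row does not reach is not made up. A row lasts 1/12 s, in which the tool goes at most 41.7 mm and 7.16 degrees, less where a joint would pass 70% of its speed; a pose out of reach is approached as far as the arm can. A call is refused whole if a number of a shift passes 0.0417 or a number of a turn 0.125, either way. A call with a gripper value outside its range is refused whole. OPENING is the closure in counts, from 0 (fully open) to 255 (shut), set as the call begins (- or left out, the last holds). The fingers move at their own pace and stop on an object; the grip force is fixed at half the most. Time passes only in rows, so rows that do not move let the fingers close. It gives the time, the measured TCP pose, the force, the opening and the grip force at its end, in the units of the state.
- env.state(): the state, without advancing time (a new reading comes with each control period).
- env.snapshot(name): name is "side" or "top" or "wrist"; returns (picture, depth): 384x512x3 uint8, red, green, blue; 384x512 float32, m along the optical axis (not along the pixel's ray), 0 where there is no reading.
- env.camera_params(name): a dict with "camera_matrix" (3x3 intrinsics, pixels), "position" and "rotation" of the camera in the world; the wrist camera has in their place "mount" (4x4, takes a point from camera to tool coordinates, whose origin is the TCP and whose axes are the flange's). Camera axes: x right, y down, z forward; pixel columns grow to the right and rows downward; lengths in m; the calibration is good to about 2 mm. A picture is of the moment at which its call begins: read the wrist's pose just before it. camera_params takes no time and is no camera call.
- env.finish_job(): hands the job in; it is judged then, once.
The state is a dict: "clock": time; "qpos": joint angles; "joint_vel": joint speeds; "joint_torque": joint torques, N m; "tool_pos": TCP position; "tool_rot": TCP orientation; "wrist_force": force on the tool from outside, world axes, zero at the start; "ft_torque": the same for the moment, N m; "finger_gap": finger opening in m; "grip_force": force on a finger pad.
Only numpy, scipy, OpenCV 4.12 (cv2) and the standard library are available. Lean on these libraries where they do the work, as an engineer would, in place of code of your own. Each camera call takes 0.05 s, during which the arm holds its last target. There are 200 camera calls.

## Task

Release the two screw-cap vials from the three-lane feeder, one lane after the other: press the paddle at the back end of that lane's rocking lever well down so that the gate at its other end lifts, wait until the vial has rolled down against the front stop, then let the lever come back up so that the gate is shut before you press the next. Leave the lane with the lying sample cup shut, press only on the paddles, do not touch the gates, vials or cup or pick anything up, and leave everything else on the worktop where it is.

Things in the scene. Friction and masses are not known exactly. Their poses are not given: they have to be found in the camera images.
- feeder: three-lane gravity feeder, bare aluminium, grey ramp, screwed to the worktop, 160 x 252 x 122 mm. Origin on the worktop; -x side (the low front) turned roughly to the robot, +y to the left seen from there, z up. Lanes at y = -0.070, 0, +0.070 in its frame, each 66 mm wide between walls 22 mm high. Posts reach z = 0.122 at x = 0.047, y = -0.105, -0.035, 0.035, 0.105.
- front_stop (a point): foot of the ramp at the middle of the front stop wall's inner face (x = -0.105, z = 0.012 in the feeder's frame); the wall's top is at z = 0.040. The ramp rises from here to the back at 35 in 100, to z = 0.063 at the back plate (x = 0.041).
- vial_a: screw-cap sample vial, 24 mm diameter, 59 mm long, lying across one of the lanes behind its gate; free to roll. Origin at the centre of its bottom, own z along the vial to the cap.
- vial_a_mid (a point): middle of that vial, on its axis. Behind the gate it lies at about x = -0.007, z = 0.059 in the feeder's frame; at rest against the front stop wall, at about x = -0.093, z = 0.029.
- vial_b: a second screw-cap sample vial of the same shape and size, lying in another lane (which lane is drawn anew each time). Same frame as vial_a.
- vial_b_mid (a point): middle of the second vial, on its axis; places as for vial_a_mid.
- cup: sample cup, a short wide capped cup 39 mm in diameter and 33 mm long, lying on its side in the remaining lane behind its gate. It must stay there. Origin at the centre of its bottom, own z along its axis.
- cup_mid (a point): middle of the lying sample cup, on its axis; it lies up to 15 mm to the left of its lane's centre line.
- lever0 (a joint): rocking lever over the right (y = -0.070 in the feeder's frame) lane, seen from the robot: a steel bar along the lane, hinged 112 mm above the worktop at x = 0.047 in the feeder's frame. 0 = gate shut (a spring returns it); grows to 0.42 rad at the end stop as the paddle is pressed down and the gate rises; a vial can pass from about 0.28 rad.
- paddle0 (a point): middle of the top face of the paddle at the back (+x) end of that lever: a black plate 40 mm along the lever, 44 mm across, 8 mm thick, its top 118 mm above the worktop at rest, 65 mm behind the hinge. At the end stop this point is about 27 mm lower and 3 mm nearer the hinge. Takes 2 N to start and about 5 N at the stop.
- gate0 (a point): middle of the lower edge of that lever's gate, a steel plate 50 mm wide, 4 mm thick, hanging from the lever's front end, 67 mm in front of the hinge, to 5 mm above the ramp.
- lever1 (a joint): rocking lever over the middle (y = 0) lane, seen from the robot: a steel bar along the lane, hinged 112 mm above the worktop at x = 0.047 in the feeder's frame. 0 = gate shut (a spring returns it); grows to 0.42 rad at the end stop as the paddle is pressed down and the gate rises; a vial can pass from about 0.28 rad.
- paddle1 (a point): middle of the top face of the paddle at the back (+x) end of that lever: a black plate 40 mm along the lever, 44 mm across, 8 mm thick, its top 118 mm above the worktop at rest, 65 mm behind the hinge. At the end stop this point is about 27 mm lower and 3 mm nearer the hinge. Takes 2 N to start and about 5 N at the stop.
- gate1 (a point): middle of the lower edge of that lever's gate, a steel plate 50 mm wide, 4 mm thick, hanging from the lever's front end, 67 mm in front of the hinge, to 5 mm above the ramp.
- lever2 (a joint): rocking lever over the left (y = +0.070) lane, seen from the robot: a steel bar along the lane, hinged 112 mm above the worktop at x = 0.047 in the feeder's frame. 0 = gate shut (a spring returns it); grows to 0.42 rad at the end stop as the paddle is pressed down and the gate rises; a vial can pass from about 0.28 rad.
- paddle2 (a point): middle of the top face of the paddle at the back (+x) end of that lever: a black plate 40 mm along the lever, 44 mm across, 8 mm thick, its top 118 mm above the worktop at rest, 65 mm behind the hinge. At the end stop this point is about 27 mm lower and 3 mm nearer the hinge. Takes 2 N to start and about 5 N at the stop.
- gate2 (a point): middle of the lower edge of that lever's gate, a steel plate 50 mm wide, 4 mm thick, hanging from the lever's front end, 67 mm in front of the hinge, to 5 mm above the ramp.
- disc: turned metal reference disc, 40 mm diameter, 12 mm high, standing to the right of the feeder, loose; a bystander. Origin at the centre of its underside.
- open_cup: open sample cup, 39 mm diameter, 26 mm high, standing to the left of the feeder, loose; a bystander. Origin at the centre of its underside.
- block: metal calibration block, 30 x 60 x 30 mm, left of the feeder, loose; a bystander. Origin at the centre of its underside.
Not all that is in view belongs to the job. Of the things like the cup, leave any that is orange; of the rest the larger one is meant. Leave any yellow look-alike of the vial_a alone.

How it is judged:
By the outcome, as a careful person would: the job done as asked, in the order asked, and still so for the second after the job is handed in, with the robot touching nothing.
It also fails if it takes over 45 s, if anything falls off the work surface, if the arm or the gripper's body presses on something with over 40 N, if the wrist force passes 120 N, or if a joint passes its speed limit or range.

## Working session

There is one attempt and no reset: what is moved stays moved. The work goes in short steps, Python scripts to look and compute and a shell command to move; the robot and the scene stay as the last step left them, time stands still between calls to the robot, and variables do not carry over. Pictures are saved under pics/ and viewed, at most 10 in all, crops included, and the job is handed in when it is done.

```bash
mkdir -p pics; ls; python3 - <<'E'
from bench import env
import cv2,numpy as np
s=env.state();print(s['clock'],s['tool_pos'],np.round(s['tool_rot'],3).tolist(),s['finger_gap'],env.hold_point_z)
for n in['top','side']:
    p,d=env.snapshot(n);cv2.imwrite(f'pics/{n}0.png',p[...,::-1]);np.save(f'{n}0.npy',d)
    print(n,{k:np.round(v,3).tolist() for k,v in env.camera_params(n).items()})
E
```

```text
pics
0.0 [0.14714989 0.60719762 0.40398334] [[-0.972, 0.236, -0.0], [0.236, 0.972, -0.001], [0.0, -0.001, -1.0]] 0.09195512530704764 0.1714
top {'camera_matrix': [[410.971, 0.0, 254.748], [0.0, 410.971, 194.607], [0.0, 0.0, 1.0]], 'position': [0.46, 0.267, 0.947], 'rotation': [[0.006, -0.993, 0.119], [-1.0, -0.007, -0.009], [0.01, -0.119, -0.993]]}
side {'camera_matrix': [[492.589, 0.0, 252.29], [0.0, 492.589, 193.735], [0.0, 0.0, 1.0]], 'position': [0.727, -0.19, 0.95], 'rotation': [[0.944, 0.286, -0.162], [0.329, -0.826, 0.458], [-0.003, -0.486, -0.874]]}
```

View pics/top0.png

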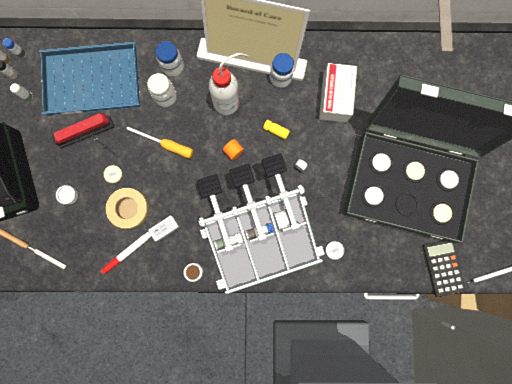

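View pics/side0.png

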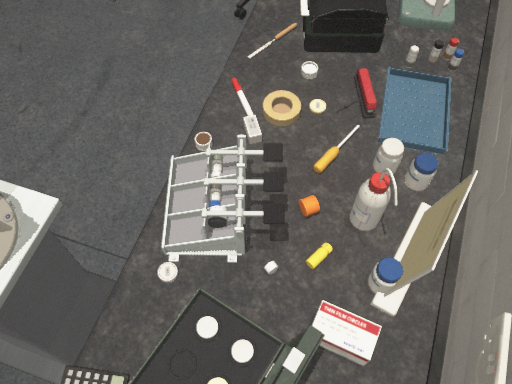

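```bash
cat > h.py <<'E'
import numpy as np
from bench import env
def world(n,u,v,z=None,d=None):
    c=env.camera_params(n);K=np.array(c['camera_matrix']);R=np.array(c['rotation']);p=np.array(c['position'])
    r=R@np.linalg.inv(K)@[u,v,1]
    return p+r*((z-p[2])/r[2] if d is None else d)
E
python3 - <<'E'
import cv2,numpy as np
from h import *
t=cv2.imread('pics/top0.png');s=cv2.imread('pics/side0.png')
a=cv2.resize(t[145:300,185:340],(590,590),interpolation=cv2.INTER_CUBIC)
cv2.imwrite('pics/cropt.png',a)
b=cv2.resize(s[125:275,150:300],(590,590),interpolation=cv2.INTER_CUBIC)
cv2.imwrite('pics/crops.png',b)
for n,im,roi in(('top',t,(150,200,190,295)),('side',s,(135,245,255,295))):
    d=np.load(n+'0.npy');m=np.zeros(d.shape,np.uint8)
    v,u=np.mgrid[:384,:512]
    c=env.camera_params(n);K=c['camera_matrix'];R=np.array(c['rotation'])
    P=np.stack([(u-K[0][2])/K[0][0]*d,(v-K[1][2])/K[1][1]*d,d],-1)@R.T+np.array(c['position'])
    ok=(P[...,2]>.1)&(P[...,2]<.135)&(im.max(-1)<60);r0,r1,c0,c1=roi
    m[r0:r1,c0:c1]=ok[r0:r1,c0:c1]
    k,l,st,ce=cv2.connectedComponentsWithStats(m)
    for i in range(1,k):
        if st[i,4]>60:
            q=np.median(P[l==i],0);rect=cv2.minAreaRect(P[l==i][:,:2].astype(np.float32)*1000)
            print(n,st[i],np.round(q,4),'z118:',np.round(world(n,*ce[i],z=.118),4),np.round(rect[0]),np.round(rect[1]),rect[2])
E
```

```text
top [262 154  25  23 246] [0.6237 0.2225 0.1175] z118: [0.6226 0.2223 0.118 ] [621. 221.] [38. 44.] 17.557844161987305
top [229 164  25  24 249] [0.6019 0.2898 0.1177] z118: [0.6004 0.2886 0.118 ] [599. 287.] [39. 44.] 18.8629150390625
top [197 175  25  23 257] [0.5787 0.3554 0.1178] z118: [0.5779 0.3548 0.118 ] [577. 354.] [40. 44.] 18.845884323120117
side [264 204  21  20 183] [0.6251 0.2161 0.1162] z118: [0.626  0.2163 0.118 ] [624. 220.] [38. 41.] 19.501253128051758
```

View pics/cropt.png

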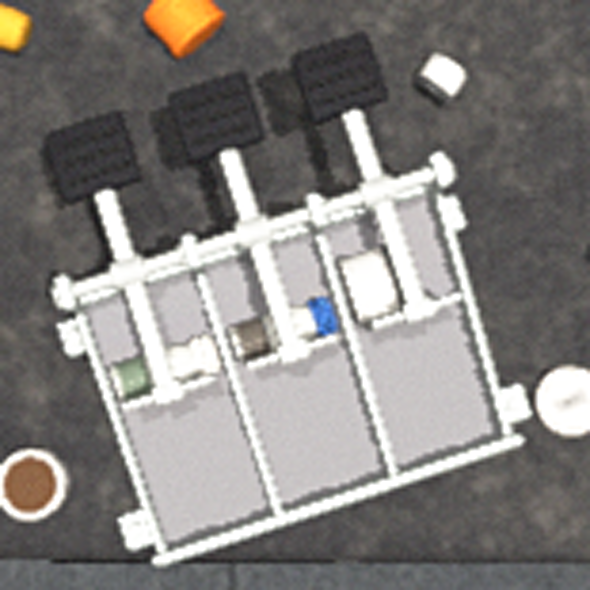

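View pics/crops.png

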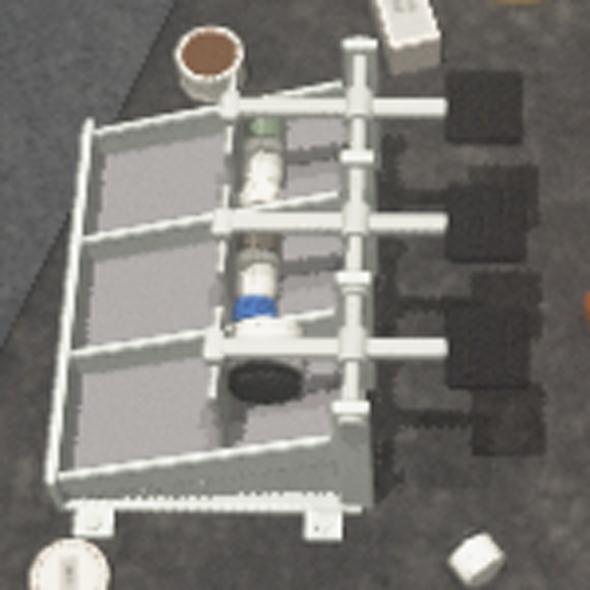

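The top crop shows the cup, white with a black end, in the right lane at full-image pixel (283,220). The blue/dark vial is in the middle lane (260,230) and the green/white vial in the left lane (225,242). The side crop agrees, with the cup at about (217,218).

Candidates:
- **Vials:** (260,230) and (225,242) are in the lanes. The yellow one at (276,129) is loose, so I leave it.
- **Cup:** (283,220) is meant. The orange one at (233,149) is left alone.

I press paddle2 at top pixel (209,186), then paddle1 at (242,176). Paddle0 stays untouched. The paddle spacing (70 mm) and height (0.1177) match the description. The feeder's yaw is about 0.32 rad.

```bash
python3 -m creep '[{"translation":[-0.038,-0.011,0],"turn":[0,0,0]},{"translation":[-0.038,-0.011,0],"turn":[0,0,0]},{"translation":[-0.038,-0.011,0],"turn":[0,0,0]},{"translation":[-0.038,-0.011,0],"turn":[0,0,0]},{"translation":[-0.038,-0.011,0],"turn":[0,0,0]},{"translation":[-0.038,-0.011,0],"turn":[0,0,0]},{"translation":[-0.038,-0.011,0],"turn":[0,0,0]},{"translation":[-0.038,-0.011,0],"turn":[0,0,0]},{"translation":[-0.038,-0.011,0],"turn":[0,0,0]},{"translation":[-0.038,-0.011,0],"turn":[0,0,0]},{"translation":[-0.038,-0.011,0],"turn":[0,0,0]},{"translation":[0,0,0],"turn":[0,0,0]}]' 255
python3 -m creep '[{"translation":[0,0,0],"turn":[0,0,-0.112]},{"translation":[0,0,0],"turn":[0,0,-0.112]},{"translation":[0,0,0],"turn":[0,0,-0.112]},{"translation":[0,0,0],"turn":[0,0,-0.112]},{"translation":[0,0,0],"turn":[0,0,-0.112]},{"translation":[0,0,0],"turn":[0,0,0]}]'
cat > st.py <<'E'
from h import *
import sys
s=env.state();R=np.array(s['tool_rot'])
print(s['clock'],np.round(s['tool_pos'],4),np.round(R,3).tolist(),np.round(s['wrist_force'],1),s['finger_gap'])
for t in((.582,.356),(.604,.289)):
    print(t,np.round(R.T@(np.array([*t,.318])-s['tool_pos']),4))
E
python3 st.py
```

```text
clock: 1.1
tool_pos: [0.5298, 0.3878, 0.4043]
tool_rot: [[-0.971, 0.239, 0.002], [0.239, 0.971, -0.001], [-0.002, -0.001, -1.0]]
wrist_force: [-1.4, 0.9, -0.4]
finger_gap: 0.0141
grip_force: 0.0
clock: 1.6
tool_pos: [0.5245, 0.3915, 0.4042]
tool_rot: [[-0.947, -0.322, -0.001], [-0.322, 0.947, -0.0], [0.001, -0.0, -1.0]]
wrist_force: [0.2, 0.1, -0.2]
finger_gap: 0.0006
grip_force: 0.0
1.6 [0.5245 0.3915 0.4042] [[-0.947, -0.322, -0.001], [-0.322, 0.947, -0.0], [0.001, -0.0, -1.0]] [ 0.2  0.1 -0.2] 0.0005996360068773621
(0.582, 0.356) [-0.0431 -0.0521  0.0862]
(0.604, 0.289) [-0.0424 -0.1226  0.0862]
```

```bash
python3 -m creep '[{"translation":[-0.0215,-0.026,0],"turn":[0,0,0]},{"translation":[-0.0215,-0.026,0],"turn":[0,0,0]},{"translation":[0,0,0.025],"turn":[0,0,0]},{"translation":[0,0,0.025],"turn":[0,0,0]},{"translation":[0,0,0.025],"turn":[0,0,0]},{"translation":[0,0,0],"turn":[0,0,0]},{"translation":[0,0,0],"turn":[0,0,0]}]'
python3 st.py
python3 - <<'E'
from h import *
import cv2
a=cv2.resize(env.snapshot('top')[0][120:300,160:345,::-1],None,fx=2.2,fy=2.2);b=cv2.resize(env.snapshot('side')[0][115:295,140:325,::-1],None,fx=2.1,fy=2.2)
b=cv2.resize(b,(390,a.shape[0]));cv2.imwrite('pics/c1.png',np.hstack([a[:,:405],b]))
E
```

```text
clock: 2.18
tool_pos: [0.5817, 0.3556, 0.3285]
tool_rot: [[-0.949, -0.314, -0.003], [-0.314, 0.949, -0.002], [0.003, -0.001, -1.0]]
wrist_force: [-0.6, 0.5, 1.2]
finger_gap: 0.0004
grip_force: 0.0
2.1833 [0.5817 0.3556 0.3285] [[-0.949, -0.314, -0.003], [-0.314, 0.949, -0.002], [0.003, -0.001, -1.0]] [-0.6  0.5  1.2] 0.0004338824086518164
(0.582, 0.356) [-0.0005  0.0003  0.0105]
(0.604, 0.289) [-0.0003 -0.0702  0.0106]
```

View pics/c1.png

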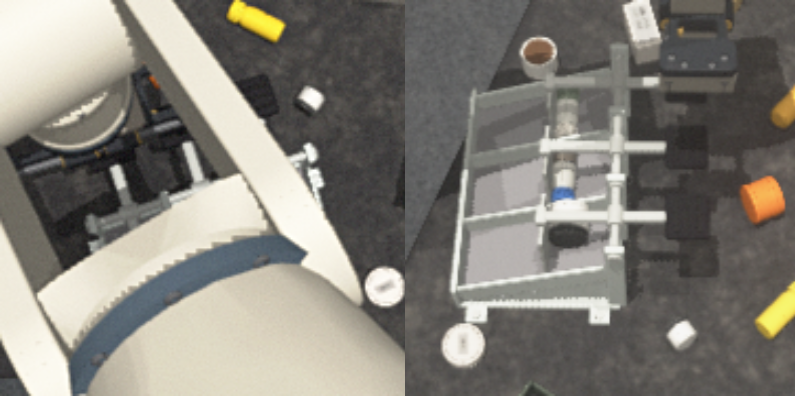

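The gripper is over the left paddle only (side-crop pixel ~(695,60)). The other two paddles, at (688,145) and (690,215), are clear. Now I press.

```bash
python3 -m creep '[{"translation":[0,0,0.005],"turn":[0,0,0]},{"translation":[0,0,0.005],"turn":[0,0,0]},{"translation":[0,0,0.005],"turn":[0,0,0]},{"translation":[0,0,0.005],"turn":[0,0,0]},{"translation":[0,0,0.005],"turn":[0,0,0]},{"translation":[0,0,0.005],"turn":[0,0,0]},{"translation":[0,0,0.002],"turn":[0,0,0]},{"translation":[0,0,0],"turn":[0,0,0]},{"translation":[0,0,0],"turn":[0,0,0]},{"translation":[0,0,0],"turn":[0,0,0]},{"translation":[0,0,0],"turn":[0,0,0]},{"translation":[0,0,0],"turn":[0,0,0]}]'
python3 - <<'E'
from h import *
import cv2
b=cv2.resize(env.snapshot('side')[0][115:275,140:305,::-1],None,fx=3.5,fy=3.5);cv2.imwrite('pics/c2.png',b)
E
```

```text
clock: 3.28
tool_pos: [0.5821, 0.3556, 0.2976]
tool_rot: [[-0.949, -0.317, -0.0], [-0.317, 0.949, -0.0], [0.0, -0.0, -1.0]]
wrist_force: [-0.3, -0.1, -0.4]
finger_gap: 0.0001
grip_force: 0.0
```

View pics/c2.png

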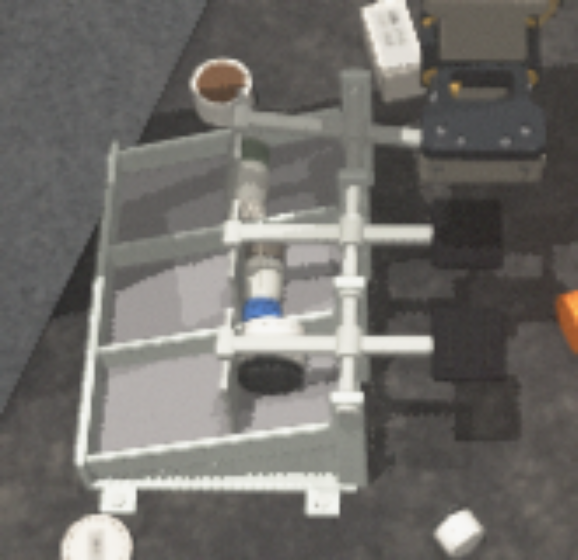

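My target already had a 10 mm clearance in it, so this is only about 10 mm past nominal contact. The vial is still behind the shut gate at (252,185). I go further down.

```bash
python3 -m creep '[{"translation":[0,0,0.003],"turn":[0,0,0]},{"translation":[0,0,0.003],"turn":[0,0,0]},{"translation":[0,0,0],"turn":[0,0,0]}]'
python3 -m creep '[{"translation":[0,0,0.003],"turn":[0,0,0]},{"translation":[0,0,0.003],"turn":[0,0,0]},{"translation":[0,0,0],"turn":[0,0,0]},{"translation":[0,0,0],"turn":[0,0,0]},{"translation":[0,0,0],"turn":[0,0,0]},{"translation":[0,0,0],"turn":[0,0,0]},{"translation":[0,0,0],"turn":[0,0,0]},{"translation":[0,0,0],"turn":[0,0,0]},{"translation":[0,0,0],"turn":[0,0,0]}]'
python3 - <<'E'
from h import *
import cv2
b=cv2.resize(env.snapshot('side')[0][115:275,140:305,::-1],None,fx=3.5,fy=3.5);cv2.imwrite('pics/c3.png',b)
E
```

```text
clock: 3.58
tool_pos: [0.5821, 0.3557, 0.2914]
tool_rot: [[-0.949, -0.317, -0.0], [-0.317, 0.949, -0.0], [0.0, 0.0, -1.0]]
wrist_force: [-1.0, 0.7, 4.5]
finger_gap: 0.0004
grip_force: 2.1
clock: 4.33
tool_pos: [0.5824, 0.3557, 0.2862]
tool_rot: [[-0.949, -0.317, 0.001], [-0.317, 0.949, 0.0], [-0.001, 0.0, -1.0]]
wrist_force: [-2.0, -0.1, 4.8]
finger_gap: 0.0004
grip_force: 2.3
```

View pics/c3.png

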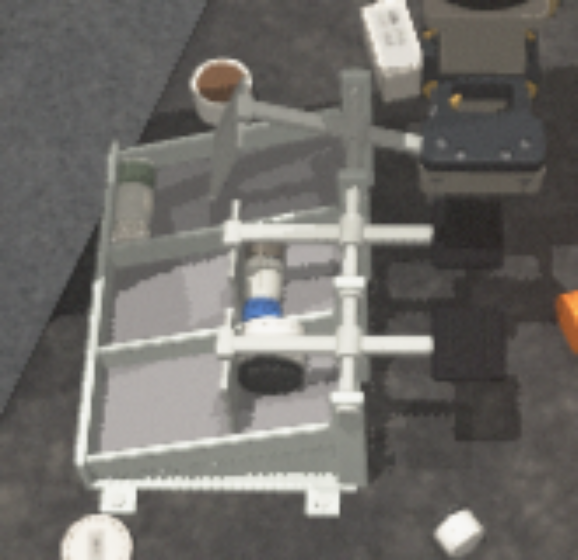

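The left gate is open and its vial rests against the front stop at (130,200). The others are unchanged. I raise the tool, move one lane right and press with the same geometry: tip down to 0.096.

```bash
python3 -m creep '[{"translation":[0,0,-0.006],"turn":[0,0,0]},{"translation":[0,0,-0.006],"turn":[0,0,0]},{"translation":[0,0,-0.008],"turn":[0,0,0]},{"translation":[0,0,-0.015],"turn":[0,0,0]},{"translation":[0,0,-0.015],"turn":[0,0,0]},{"translation":[0,0,0],"turn":[0,0,0]},{"translation":[0,0,0],"turn":[0,0,0]},{"translation":[0,0,0],"turn":[0,0,0]},{"translation":[0,-0.023,0],"turn":[0,0,0]},{"translation":[0,-0.023,0],"turn":[0,0,0]},{"translation":[0,-0.024,0],"turn":[0,0,0]},{"translation":[0,0,0],"turn":[0,0,0]}]'
python3 -m creep '[{"translation":[0,0,0],"turn":[0,0,0]},{"translation":[0,0,0],"turn":[0,0,0]}]'
python3 st.py
```

```text
clock: 5.38
tool_pos: [0.6049, 0.2859, 0.3342]
tool_rot: [[-0.949, -0.315, -0.002], [-0.315, 0.949, -0.002], [0.003, -0.002, -1.0]]
wrist_force: [0.6, -0.1, 0.3]
finger_gap: 0.0004
grip_force: 0.0
clock: 5.55
tool_pos: [0.6041, 0.2894, 0.3349]
tool_rot: [[-0.949, -0.316, -0.001], [-0.316, 0.949, -0.0], [0.001, 0.0, -1.0]]
wrist_force: [-0.4, 0.5, 0.4]
finger_gap: 0.0001
grip_force: 0.0
5.55 [0.6041 0.2894 0.3349] [[-0.949, -0.316, -0.001], [-0.316, 0.949, -0.0], [0.001, 0.0, -1.0]] [-0.4  0.5  0.4] 0.00014505654579366007
(0.582, 0.356) [-0.0001  0.0702  0.0169]
(0.604, 0.289) [ 0.0002 -0.0003  0.0169]
```

```bash
python3 -m creep '[{"translation":[0,0,0.01],"turn":[0,0,0]},{"translation":[0,0,0.01],"turn":[0,0,0]},{"translation":[0,0,0.005],"turn":[0,0,0]},{"translation":[0,0,0.005],"turn":[0,0,0]},{"translation":[0,0,0.005],"turn":[0,0,0]},{"translation":[0,0,0.005],"turn":[0,0,0]},{"translation":[0,0,0.003],"turn":[0,0,0]},{"translation":[0,0,0.003],"turn":[0,0,0]},{"translation":[0,0,0.003],"turn":[0,0,0]},{"translation":[0,0,0],"turn":[0,0,0]},{"translation":[0,0,0],"turn":[0,0,0]},{"translation":[0,0,0],"turn":[0,0,0]}]'
python3 -m creep '[{"translation":[0,0,0],"turn":[0,0,0]},{"translation":[0,0,0],"turn":[0,0,0]},{"translation":[0,0,0],"turn":[0,0,0]},{"translation":[0,0,0],"turn":[0,0,0]},{"translation":[0,0,0],"turn":[0,0,0]},{"translation":[0,0,0],"turn":[0,0,0]}]'
python3 - <<'E'
from h import *
import cv2
b=cv2.resize(env.snapshot('side')[0][115:275,140:305,::-1],None,fx=3.5,fy=3.5);cv2.imwrite('pics/c4.png',b)
E
```

```text
clock: 6.55
tool_pos: [0.6047, 0.2893, 0.2872]
tool_rot: [[-0.949, -0.317, 0.001], [-0.317, 0.949, 0.0], [-0.001, 0.0, -1.0]]
wrist_force: [-0.8, -0.1, 4.8]
finger_gap: 0.0004
grip_force: 2.2
clock: 7.05
tool_pos: [0.6046, 0.2893, 0.2873]
tool_rot: [[-0.949, -0.317, 0.001], [-0.317, 0.949, 0.0], [-0.001, 0.0, -1.0]]
wrist_force: [-1.1, 0.9, 4.9]
finger_gap: 0.0004
grip_force: 2.2
```

View pics/c4.png

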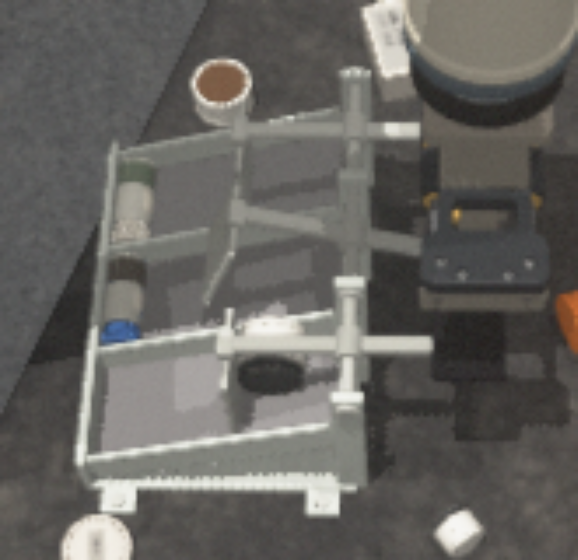

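Both vials are at the front stop, at (133,200) and (125,300). The left gate is shut again and the cup is still behind its gate at (270,365). I raise the tool clear and check.

```bash
python3 -m creep '[{"translation":[0,0,-0.006],"turn":[0,0,0]},{"translation":[0,0,-0.006],"turn":[0,0,0]},{"translation":[0,0,-0.008],"turn":[0,0,0]},{"translation":[0,0,-0.02],"turn":[0,0,0]},{"translation":[0,0,-0.03],"turn":[0,0,0]},{"translation":[0,0,-0.03],"turn":[0,0,0]},{"translation":[0,0,-0.02],"turn":[0,0,0]},{"translation":[0,0,0],"turn":[0,0,0]},{"translation":[0,0,0],"turn":[0,0,0]},{"translation":[0,0,0],"turn":[0,0,0]},{"translation":[0,0,0],"turn":[0,0,0]},{"translation":[0,0,0],"turn":[0,0,0]}]'
python3 - <<'E'
from h import *
import cv2
b=cv2.resize(env.snapshot('side')[0][115:275,140:305,::-1],None,fx=3.5,fy=3.5);cv2.imwrite('pics/c5.png',b)
E
```

```text
clock: 8.1
tool_pos: [0.604, 0.289, 0.4051]
tool_rot: [[-0.949, -0.317, -0.003], [-0.317, 0.949, -0.001], [0.003, -0.0, -1.0]]
wrist_force: [-0.1, 0.3, 0.4]
finger_gap: 0.0001
grip_force: 0.0
```

View pics/c5.png

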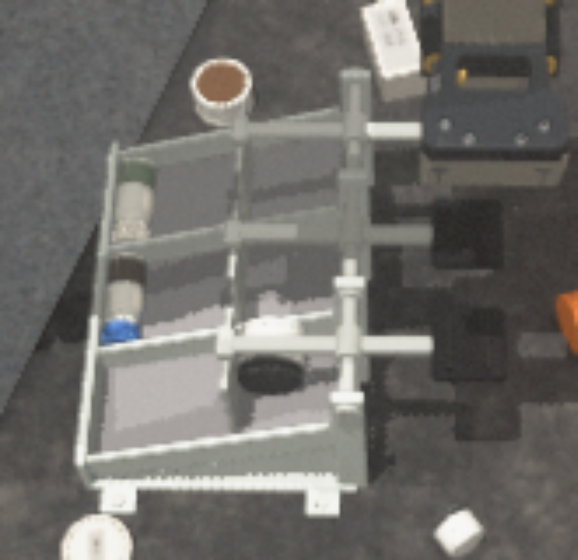

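All three gates are shut. The vials are at the stop at (133,200) and (123,300), the cup is held at (270,365), and the robot is clear.

```bash
python3 -c "
from bench import env
print(env.finish_job())"
```

```text
the job is handed in; nothing more can be done
None
```

I released both vials, left lane then middle, and they lie against the front stop with all three gates shut and the cup still in its lane; I handed the job in at about 8 s on the robot's clock.

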